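# Set the red needle of the pointing frame

### The arm

A 6-joint arm with a two-finger parallel gripper is mounted at the origin on the work surface. World frame = base frame: x ahead of the robot, y to its left, z up, the work surface at z = 0. Lengths are in m, angles in rad, forces in N, time in s.
With the tool pointing down it reaches from about 0.325 to 1 m from the base axis. Payload 5.1 kg.
Tool frame: the origin (TCP) lies between the finger pads, 19 mm behind the fingertips; this is the grasp point; z points along the fingers, y is the line along which they close (so a half turn about z gives the same grasp; the last joint's range is limited). The gripper opens to 85 mm and grips with 20 to 120 N. Pads are 22 mm wide; open, the fingers measure 114 mm over their backs; the gripper's body (76 mm by 85 mm) begins 54 mm behind the grasp point. The pads swing forward as they close: fully open they stand 13 mm farther back than shut.
Start: joints at [-1.423, 0.124, 1.65, -0, 1.367, -0.083], TCP at [0.149, -0.633, 0.25] pointing down, gripper open.
Joint ranges: [-2.61, 2.61], [-1.02, 2.33], [0.03, 2.71], [-1.35, 4.49], [0.32, 2.68], [-2.91, 2.91]. Speed limits (rad/s): [2.57, 2.57, 3.14, 3.14, 3.14, 3.14].

### API

Orientations are given as a unit quaternion [w, x, y, z].
In Python, from plant import bot, get_image, finder gives the robot as it stands.
- The arm moves only by the tool move_arm, never from a script. Its arguments are lists of equal length, an entry for each row: "xyz": the shift along the tool's x, y, z in mm, a list of three; "twist": the turn, a rotation vector about the tool's x, y, z in degrees, a list of three; "gripper": the closure in counts, from 0 (fully open) to 255 (shut). A call has 1 to 10 rows; each row shifts and turns the commanded pose from where the row before left it, along the tool's axes as they then stand; what a row does not reach is not made up. A row lasts 1/8 s, in which the tool goes at most 62.5 mm and 10.7 degrees, less where a joint would pass 70% of its speed; a pose out of reach is approached as far as the arm can. A call with a gripper value outside its range is refused whole. The fingers move at their own pace and stop on an object; "grip_force" is the grip in N (left out, the last holds). Time passes only in rows, so rows that do not move let the fingers close. It gives the time, the measured TCP pose, the force, the opening and the grip force at its end, in the units of the state.
- bot.get_obs(): the state, without advancing time (a new reading comes with each control period).
- get_image(name): name is "scene" or "top" or "wrist"; returns a dict with "frame" (384x512x3 uint8, red, green, blue), "z_map" (384x512 float32, m along the optical axis (not along the pixel's ray), 0 where there is no reading), "K" (3x3 intrinsics, pixels), "distortion" ([k1, k2, p1, p2, k3] as OpenCV has them; the pictures are not rectified), "rvec" (rotation vector, rad) and "tvec" (3), from world to camera coordinates, as OpenCV has them; the wrist camera has in their place "mount" (4x4, takes a point from camera to tool coordinates, whose origin is the TCP and whose axes are the flange's). Camera axes: x right, y down, z forward; pixel columns grow to the right and rows downward; lengths in m; the calibration is good to about 2 mm. A picture is of the moment at which its call begins: read the wrist's pose just before it.
- bot.hand_in(): hands the job in; it is judged then, once.
Trained networks look in a picture, given as the dict that the camera call returned (one of the last four; its "shot" number tells which), for a name from the list of things; names that differ only in an ending like _2 or _b are one class to them, and where a whole thing is asked for, a point or a joint stands for the part that bears it (a point fixed in the world has none). Each returns a list of dicts, best first, with "conf" (0 to 1); they miss things now and then, are a little off and sometimes report something else, mostly with a low value. They report only what shows in the picture. A call takes as long as a camera call.
- finder.boxes_of(picture, name): "rect" ([centre column, centre row, width, height] in pixels, round what is visible of it).
The state is a dict: "time_s": time; "joint_pos": joint angles; "joint_vel": joint speeds; "effort": joint torques, N m; "ee_pos": TCP position; "eef_rot": TCP orientation; "force": force on the tool from outside, world axes, zero at the start; "ft_torque": the same for the moment, N m; "grip_width": opening from 0.0 (shut) to 1.0 (fully open); "grip_force": force on a finger pad.
Only numpy, scipy, OpenCV 4.12 (cv2) and the standard library are available. Lean on these libraries where they do the work, as an engineer would, in place of code of your own. Each camera call takes 0.05 s, during which the arm holds its last target. There are 200 camera calls.

### The job

On the pointing frame that stands over the marble rosette, push the needle with the red cap straight down with your fingertips, gently, until it is fully home with its collar resting on the brass sleeve, then withdraw. Do not pinch it or pull it up, do not touch the needles with the blue and yellow caps or knock the frame or the carving, and leave every tool and other thing on the bench where it is.

Things in the scene. Friction and masses are not known exactly. Their poses are not given: they have to be found in the camera images.
- frame: pointing frame fixed to the bench: plywood board (x -200 to 170, y -230 to 230, 18 thick), white marble rosette (274 across, petals up to z = 74) and above it an aluminium crossbar along y (16 thick, axis at x = 36, z = 150) on posts at y = -195 and 195 (tops z = 173). Origin on the table under the rosette's centre, z up (sizes in mm)
- red_gauge: the clamp and brass sleeve that carry the red-capped needle; fixed on the crossbar. Origin on the needle's axis, 150 above the table; axes as the frame's. The sleeve (diameter 18) is upright, its top 15 above this origin. The three gauges stand in a row along the frame's y, 75 or more apart, in any order (sizes in mm)
- red_cap (a point): centre of the flat top of the red cap, a disc 36 in diameter and 10 thick over a steel collar 16 in diameter and 6 high. It is 216 above the table with the needle fully raised and 181 with it home (collar on the sleeve). The cap is sprung: once the needle is home it gives way from 4 N on by 1 mm per 2.5 N, 7 at most, and springs back (sizes in mm)
- red_needle (a joint): how far the red-capped needle has slid straight down its sleeve, in metres: 0 fully raised, 0.035 fully home, collar against the sleeve. It slides with about 3 N of friction and stays where it is left
- blue_gauge: the clamp and brass sleeve that carry the blue-capped needle; fixed on the crossbar. Origin on the needle's axis, 150 above the table; axes as the frame's. The sleeve (diameter 18) is upright, its top 15 above this origin. The three gauges stand in a row along the frame's y, 75 or more apart, in any order (sizes in mm)
- blue_cap (a point): centre of the flat top of the blue cap, a disc 36 in diameter and 10 thick over a steel collar 16 in diameter and 6 high. It is 216 above the table with the needle fully raised and 181 with it home (collar on the sleeve). The cap is sprung: once the needle is home it gives way from 4 N on by 1 mm per 2.5 N, 7 at most, and springs back (sizes in mm)
- blue_needle (a joint): how far the blue-capped needle has slid straight down its sleeve, in metres: 0 fully raised, 0.035 fully home, collar against the sleeve. It slides with about 3 N of friction and stays where it is left
- yellow_gauge: the clamp and brass sleeve that carry the yellow-capped needle; fixed on the crossbar. Origin on the needle's axis, 150 above the table; axes as the frame's. The sleeve (diameter 18) is upright, its top 15 above this origin. The three gauges stand in a row along the frame's y, 75 or more apart, in any order (sizes in mm)
- yellow_cap (a point): centre of the flat top of the yellow cap, a disc 36 in diameter and 10 thick over a steel collar 16 in diameter and 6 high. It is 216 above the table with the needle fully raised and 181 with it home (collar on the sleeve). The cap is sprung: once the needle is home it gives way from 4 N on by 1 mm per 2.5 N, 7 at most, and springs back (sizes in mm)
- yellow_needle (a joint): how far the yellow-capped needle has slid straight down its sleeve, in metres: 0 fully raised, 0.035 fully home, collar against the sleeve. It slides with about 3 N of friction and stays where it is left
- hammer: lump hammer lying flat, orange handle along its x (handle end at x = -145, black grip), dark steel head 44 x 100 x 44 at x = +90; origin on its underside. Loose; a bystander (sizes in mm)
- chisel: steel flat chisel, 180 long, 14 thick, lying along its x on the front strip of the board; origin on its underside at mid-length. Loose; a bystander (sizes in mm)
- mallet: round wooden mallet standing on its head, 90 in diameter, 220 tall, handle up; origin at the centre of its underside. Loose; a bystander (sizes in mm)
- offcut: small white marble offcut 60 x 45 x 35 high; origin at the centre of its underside. Loose; a bystander (sizes in mm)
- mug: blue mug, 80 in diameter, 85 high; origin at the centre of its underside. Loose; a bystander (sizes in mm)
- jar: amber glass jar with a white lid, 70 in diameter, 90 high; origin at the centre of its underside. Loose; a bystander (sizes in mm)

How it is judged:
By the outcome, as a careful person would: the job done as asked, in the order asked, and still so for the second after the job is handed in, with the robot touching nothing.
It also fails if it takes over 32 s, if anything falls off the work surface, if the arm or the gripper's body presses on something with over 40 N, if the wrist force passes 120 N, or if a joint passes its speed limit or range.

## Working session

There is one attempt and no reset: what is moved stays moved. The work goes in short steps, Python scripts to look and compute and a tool call to move; the robot and the scene stay as the last step left them, time stands still between calls to the robot, and variables do not carry over. Pictures are saved under pics/ and viewed, at most 10 in all, crops included, and the job is handed in when it is done.

Besides the shell and the picture viewer there is one more tool, called after "Request:" by a JSON object that holds its "method" and its "body". move_arm: Moves the arm, as the interface text tells. Its arguments: {"type":"object","properties":{"xyz":{"type":"array","items":{"type":"array","items":{"type":"number"}}},"twist":{"type":"array","items":{"type":"array","items":{"type":"number"}}},"gripper":{"type":"array","items":{"type":"number"}},"grip_force":{"type":"number"}},"required":["xyz","twist","gripper"]}

```bash
mkdir -p pics; cat > h.py <<'E'
import numpy as np, cv2
from plant import bot, get_image, finder
from scipy.spatial.transform import Rotation as R
def unproj(p,u,v,z):
    "pixels+depth -> world (fixed cams)"
    q=cv2.undistortPoints(np.array([[[u,v]]],float),p['K'],np.array(p['distortion']))[0,0]
    c=np.array([q[0]*z,q[1]*z,z])
    if 'mount' in p:
        o=p['obs'];M=np.array(p['mount']);w,x,y,zz=o['eef_rot']
        return R.from_quat([x,y,zz,w]).apply(M[:3,:3]@c+M[:3,3])+o['ee_pos']
    return cv2.Rodrigues(np.array(p['rvec'],float))[0].T@(c-np.array(p['tvec']).ravel())
def shot(n):
    o=bot.get_obs();p=get_image(n);p['obs']=o;return p
def save(p,f): cv2.imwrite('pics/'+f,p['frame'][:,:,::-1])
E
python3 - <<'E'
from h import *
o=bot.get_obs();print({k:np.round(o[k],3) for k in('time_s','ee_pos','eef_rot','force','grip_width')})
for n in('scene','top'):
    p=shot(n);save(p,n+'0.png')
    for t in('red_cap','blue_cap','yellow_cap','mallet','frame','mug','jar'):
        for b in finder.boxes_of(p,t)[:2]:
            u,v,w,h=b['rect'];z=p['z_map'][int(v),int(u)]
            print(n,t,round(b['conf'],2),np.round(b['rect']),np.round(unproj(p,u,v,z),3))
E
```

```text
{'time_s': np.float64(0.0), 'ee_pos': array([ 0.149, -0.632,  0.249]), 'eef_rot': array([-0.001,  0.993,  0.115, -0.   ]), 'force': array([0.328, 0.145, 0.66 ]), 'grip_width': np.float64(1.0)}
scene red_cap 0.65 [298. 225.  12.  16.] [0.537 0.196 0.207]
scene blue_cap 0.4 [274. 214.   8.  11.] [0.558 0.12  0.205]
scene yellow_cap 0.57 [245. 199.  13.   8.] [0.584 0.021 0.211]
scene mallet 0.72 [158. 125.  28.  53.] [ 0.521 -0.515  0.113]
scene frame 0.65 [270. 246. 171. 139.] [0.581 0.134 0.052]
scene mug 0.85 [341. 331.  38.  37.] [0.621 0.461 0.001]
scene jar 0.88 [151. 167.  17.  27.] [ 0.653 -0.401  0.073]
top red_cap 0.62 [188. 188.   8.   4.] [0.519 0.181 0.208]
top blue_cap 0.47 [210. 182.  12.   8.] [0.538 0.111 0.213]
top yellow_cap 0.61 [241. 175.   9.  10.] [0.565 0.015 0.208]
top mallet 0.59 [402. 202.  36.  27.] [ 0.507 -0.517  0.099]
top frame 0.87 [222. 197. 148. 127.] [0.517 0.086 0.056]
top mug 0.23 [102. 230.  40.  74.] [0.399 0.513 0.001]
top jar 0.72 [372. 167.  26.  24.] [ 0.625 -0.422  0.09 ]
top jar 0.32 [226. 240.  48.  16.] [0.373 0.068 0.025]
```

```bash
python3 -c "
import cv2
a=cv2.imread('pics/scene0.png')[130:330,150:400];b=cv2.imread('pics/top0.png')[100:300,130:380]
cv2.imwrite('pics/c0.png',cv2.resize(cv2.vconcat([a,b]),None,fx=1.5,fy=1.5) if 0 else cv2.resize(cv2.hconcat([a,b]),(800,320)))"
```

```text
(no output)
```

View pics/c0.png

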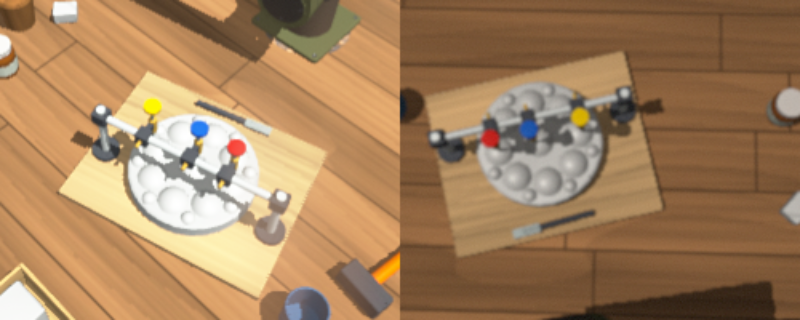

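View pics/scene0.png

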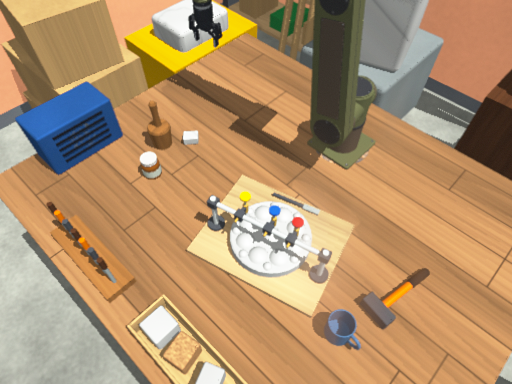

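Red is the cap nearest the bench's left-hand post (scene ≈ (298,225)). Blue is in the middle (≈ (274,213)) and yellow is last (≈ (245,197)). I'll lift and fly over with the gripper shut.

Request:
{"method": "move_arm", "body": {"xyz": [[0, 0, -50], [0, 0, -50], [30, -39, 0], [30, -39, 0], [30, -39, 0], [30, -39, 0], [30, -39, 0], [30, -39, 0], [30, -39, 0], [30, -39, 0]], "twist": [[0, 0, 0], [0, 0, 0], [0, 0, 0], [0, 0, 0], [0, 0, 0], [0, 0, 0], [0, 0, 0], [0, 0, 0], [0, 0, 0], [0, 0, 0]], "gripper": [255, 255, 255, 255, 255, 255, 255, 255, 255, 255]}}

```text
time_s: 2.05
ee_pos: [0.3112, -0.2726, 0.3503]
eef_rot: [0.0, 0.993, 0.115, 0.0]
force: [0.9, -0.2, 0.1]
grip_width: 0.002
grip_force: 0.0
```

Request:
{"method": "move_arm", "body": {"xyz": [[30, -39, 0], [30, -39, 0], [30, -39, 0], [30, -39, 0], [30, -39, 0], [30, -39, 0], [30, -39, 0], [30, -39, 0], [30, -39, 0], [0, 0, 0]], "twist": [[0, 0, 0], [0, 0, 0], [0, 0, 0], [0, 0, 0], [0, 0, 0], [0, 0, 0], [0, 0, 0], [0, 0, 0], [0, 0, 0], [0, 0, 0]], "gripper": [255, 255, 255, 255, 255, 255, 255, 255, 255, 255]}}

```text
time_s: 3.3
ee_pos: [0.4939, 0.1317, 0.3495]
eef_rot: [-0.0, 0.993, 0.117, -0.001]
force: [-0.0, -0.5, -0.5]
grip_width: 0.001
grip_force: 0.0
```

```bash
cat > w.py <<'E'
import sys
from h import *
p=shot('wrist');save(p,sys.argv[1]);o=p['obs']
print(o['time_s'],np.round(o['ee_pos'],4),np.round(o['eef_rot'],4),np.round(o['force'],2),o['grip_width'],np.round(np.array(p['mount'])[:3,3],3))
w,x,y,zz=o['eef_rot'];Q=R.from_quat([x,y,zz,w])
hsv=cv2.cvtColor(p['frame'],cv2.COLOR_RGB2HSV).astype(int)
for t in('red_cap','blue_cap'):
    for b in finder.boxes_of(p,t)[:1]:
        u,v,bw,bh=b['rect'];print(t,round(b['conf'],2),np.round(b['rect']))
        d={'red_cap':0,'blue_cap':112}[t]
        m=(abs((hsv[...,0]-d+90)%180-90)<9)&(hsv[...,1]>150)&(hsv[...,2]>60)&(p['z_map']>0)
        vv,uu=np.nonzero(m);k=(abs(uu-u)<bw/2+6)&(abs(vv-v)<bh/2+6);uu,vv=uu[k],vv[k]
        P=np.array([unproj(p,a,c,p['z_map'][c,a]) for a,c in zip(uu,vv)])
        if len(P)<20: print('few',len(P));continue
        zt=np.percentile(P[:,2],90);T=P[P[:,2]>np.median(P[:,2])-.004]
        c=(T.min(0)+T.max(0))/2
        print(len(T),'top z med',np.median(T[:,2]),zt,'mid',np.round(c,4),'mean',np.round(T.mean(0),4),'ext',np.round(np.ptp(T,axis=0),4))
        print('delta tool mm',np.round(1000*Q.inv().apply(np.r_[c[:2],np.median(T[:,2])]-o['ee_pos']),1))
E
python3 w.py w1.png
```

```text
3.3 [0.4939 0.1317 0.3495] [-2.000e-04  9.931e-01  1.172e-01 -6.000e-04] [-0.02 -0.53 -0.46] 0.0010069118226725244 [ 0.071  0.    -0.124]
red_cap 0.92 [208. 143.  41.  36.]
981 top z med 0.20510554224051464 0.20596427220965816 mid [0.526  0.1857 0.2043] mean [0.526  0.1856 0.2051] ext [0.0344 0.0342 0.0055]
delta tool mm [ 44.  -44.9 144.4]
blue_cap 0.9 [287. 143.  35.  38.]
1033 top z med 0.20972951032631798 0.2106270638702 mid [0.5454 0.1107 0.2095] mean [0.5458 0.1107 0.2097] ext [0.0343 0.0349 0.0044]
delta tool mm [ 45.4  32.5 139.7]
```

View pics/w1.png

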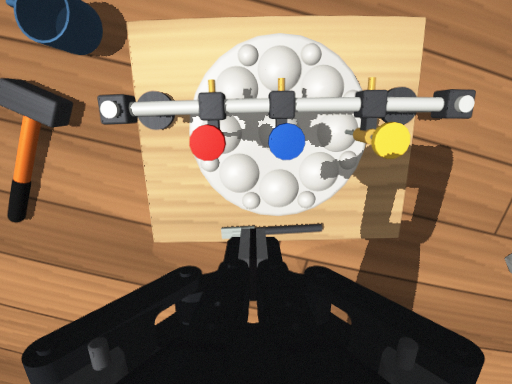

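Request:
{"method": "move_arm", "body": {"xyz": [[22, -22, 0], [22, -23, 0], [0, 0, 40], [0, 0, 40], [0, 0, 20], [0, 0, 0], [0, 0, 0]], "twist": [[0, 0, 0], [0, 0, 0], [0, 0, 0], [0, 0, 0], [0, 0, 0], [0, 0, 0], [0, 0, 0]], "gripper": [255, 255, 255, 255, 255, 255, 255]}}

```text
time_s: 4.32
ee_pos: [0.5269, 0.183, 0.2522]
eef_rot: [-0.0, 0.993, 0.115, 0.002]
force: [-0.3, 1.1, 0.4]
grip_width: -0.004
grip_force: 0.0
```

```bash
python3 w.py w2.png
```

```text
4.325 [0.5269 0.183  0.2522] [-2.000e-04  9.934e-01  1.148e-01  1.600e-03] [-0.3   1.11  0.39] -0.003646709717385905 [ 0.071  0.    -0.124]
red_cap 0.81 [249. 216.  52.  44.]
1495 top z med 0.20517158164966645 0.2059335947968455 mid [0.5275 0.1863 0.2238] mean [0.5302 0.1878 0.2052] ext [0.0317 0.0347 0.0451]
delta tool mm [ 1.2 -3.  47. ]
blue_cap 0.91 [362. 221.  53.  49.]
2015 top z med 0.20969328952978478 0.2104698000368471 mid [0.5457 0.1108 0.2087] mean [0.5464 0.1117 0.2096] ext [0.0346 0.036  0.006 ]
delta tool mm [ 1.7 74.6 42.5]
```

View pics/w2.png

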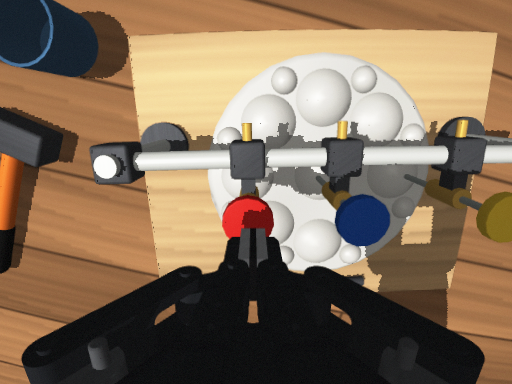

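Only the red cap lies under the fingertips, seen at (248,216); blue is clear at (362,221). Before pressing, I'll check how low the knuckles hang beside the blue cap.

```bash
python3 - <<'E'
from h import *
p=shot('wrist');M=np.array(p['mount']);v,u=np.nonzero((p['z_map']>0)&(p['z_map']<.16));z=p['z_map'][v,u]
q=cv2.undistortPoints(np.stack([u,v],-1)[:,None].astype(float),p['K'],np.array(p['distortion']))[:,0]
T=np.c_[q*z[:,None],z]@M[:3,:3].T+M[:3,3];T*=1000
k=abs(T[:,0])<45;T=T[k]
for a in range(0,100,10):
    s=T[(abs(T[:,1])>=a)&(abs(T[:,1])<a+10)]
    if len(s): print(a,len(s),'z max',s[:,2].max().round(1),'x',s[:,0].min().round(),s[:,0].max().round())
print(bot.get_obs()['joint_pos'])
E
```

```text
0 9900 z max 16.2 x -13.0 20.0
10 7331 z max 12.2 x 4.0 21.0
20 5315 z max -23.7 x -9.0 14.0
30 7666 z max -27.3 x -10.0 13.0
40 7262 z max -40.8 x -9.0 13.0
50 4425 z max -52.5 x 2.0 14.0
60 183 z max -64.7 x 10.0 12.0
[ 2.38688560e-01 -8.28753700e-02  1.85723659e+00  8.82913383e-06
  1.36445446e+00  1.57869868e+00]
```

Request:
{"method": "move_arm", "body": {"xyz": [[0, -3, 10], [0, 0, 10], [0, 0, 4], [0, 0, 4], [0, 0, 4], [0, 0, 4], [0, 0, 0], [0, 0, 0]], "twist": [[0, 0, 0], [0, 0, 0], [0, 0, 0], [0, 0, 0], [0, 0, 0], [0, 0, 0], [0, 0, 0], [0, 0, 0]], "gripper": [255, 255, 255, 255, 255, 255, 255, 255]}}

```text
time_s: 5.52
ee_pos: [0.5254, 0.1861, 0.2138]
eef_rot: [0.0, 0.993, 0.115, 0.0]
force: [0.2, 0.0, -0.1]
grip_width: -0.004
grip_force: 0.0
```

Request:
{"method": "move_arm", "body": {"xyz": [[0, 0, 4], [0, 0, 4], [0, 0, 3], [0, 0, 0], [0, 0, 0]], "twist": [[0, 0, 0], [0, 0, 0], [0, 0, 0], [0, 0, 0], [0, 0, 0]], "gripper": [255, 255, 255, 255, 255]}}

```text
time_s: 6.15
ee_pos: [0.5251, 0.1861, 0.2026]
eef_rot: [0.0, 0.993, 0.115, -0.0]
force: [0.7, -0.2, -0.5]
grip_width: -0.006
grip_force: 0.1
```

```bash
python3 w.py w3.png; python3 -c "
from h import *
p=shot('scene');cv2.imwrite('pics/s3.png',cv2.resize(p['frame'][150:290,190:360,::-1],None,fx=4,fy=4,interpolation=2))"
```

```text
6.15 [0.5251 0.1861 0.2026] [ 0.000e+00  9.934e-01  1.151e-01 -3.000e-04] [ 0.74 -0.18 -0.5 ] -0.006349885193123285 [ 0.071  0.    -0.124]
red_cap 0.74 [473. 181.  79. 102.]
few 0
blue_cap 0.86 [407. 255.  72.  69.]
3593 top z med 0.20965742983822622 0.21041117258564465 mid [0.546  0.1111 0.2086] mean [0.5468 0.1125 0.2095] ext [0.035  0.0363 0.006 ]
delta tool mm [ 3.2 77.8 -7.1]
```

View pics/w3.png

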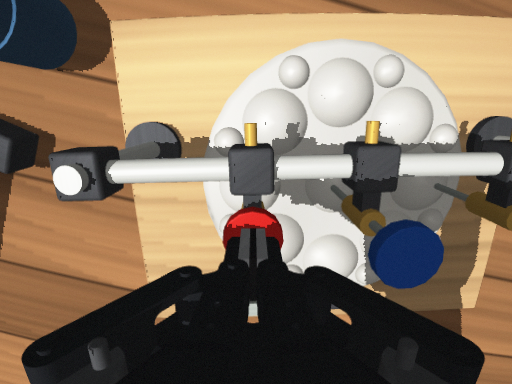

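View pics/s3.png

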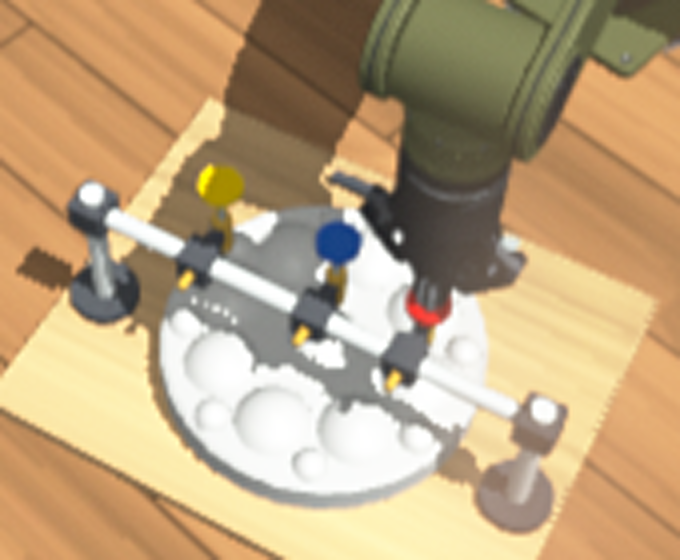

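The fingertips are on the red cap (wrist ≈ (252,225)), the needle is following, and blue at (407,253) is untouched. I'll continue in 1 mm steps.

Request:
{"method": "move_arm", "body": {"xyz": [[0, 0, 1], [0, 0, 1], [0, 0, 1], [0, 0, 0], [0, 0, 0]], "twist": [[0, 0, 0], [0, 0, 0], [0, 0, 0], [0, 0, 0], [0, 0, 0]], "gripper": [255, 255, 255, 255, 255]}}

```text
time_s: 6.98
ee_pos: [0.5252, 0.1861, 0.2]
eef_rot: [-0.0, 0.993, 0.115, -0.0]
force: [-2.0, -0.3, 2.8]
grip_width: 0.003
grip_force: 1.0
```

```bash
cat > z.py <<'E'
from h import *
p=shot('wrist');o=p['obs'];hsv=cv2.cvtColor(p['frame'],cv2.COLOR_RGB2HSV).astype(int)
m=((hsv[...,0]<9)|(hsv[...,0]>171))&(hsv[...,1]>150)&(hsv[...,2]>50)&(p['z_map']>0)
m[:150]=0;m[:,:180]=0;m[:,330:]=0
P=np.array([unproj(p,u,v,p['z_map'][v,u]) for v,u in zip(*np.nonzero(m))])
print(o['time_s'],np.round(o['ee_pos'],4),np.round(o['force'],2),len(P),np.percentile(P[:,2],[10,50,70,80,90]).round(4))
E
python3 z.py
```

```text
6.975 [0.5252 0.1861 0.2   ] [-1.96 -0.25  2.82] 1244 [0.1776 0.1813 0.1816 0.1819 0.1822]
```

Request:
{"method": "move_arm", "body": {"xyz": [[0, 0, 1], [0, 0, 0], [0, 0, 0]], "twist": [[0, 0, 0], [0, 0, 0], [0, 0, 0]], "gripper": [255, 255, 255]}}

```text
time_s: 7.4
ee_pos: [0.5254, 0.1861, 0.1993]
eef_rot: [-0.0, 0.993, 0.115, 0.0]
force: [-3.0, -0.0, 4.7]
grip_width: 0.003
grip_force: 2.3
```

Request:
{"method": "move_arm", "body": {"xyz": [[0, 0, 1], [0, 0, 0], [0, 0, 0]], "twist": [[0, 0, 0], [0, 0, 0], [0, 0, 0]], "gripper": [255, 255, 255]}}

```text
time_s: 7.78
ee_pos: [0.5254, 0.1861, 0.1986]
eef_rot: [-0.0, 0.993, 0.115, 0.0]
force: [-3.7, -0.6, 6.7]
grip_width: 0.003
grip_force: 3.2
```

```bash
python3 z.py
```

```text
7.775 [0.5254 0.1861 0.1986] [-3.7  -0.61  6.74] 1231 [0.1762 0.18   0.1803 0.1806 0.1808]
```

Force is rising at the cap's spring rate, past its 4 N preload, with the cap top at about 180 mm, so the needle is home. Withdrawing straight up.

Request:
{"method": "move_arm", "body": {"xyz": [[0, 0, -3], [0, 0, -10], [0, 0, -30], [0, 0, -50], [0, 0, -40], [-30, 30, -20], [-30, 30, 0], [0, 0, 0]], "twist": [[0, 0, 0], [0, 0, 0], [0, 0, 0], [0, 0, 0], [0, 0, 0], [0, 0, 0], [0, 0, 0], [0, 0, 0]], "gripper": [255, 255, 255, 255, 255, 255, 255, 255]}}

```text
time_s: 8.82
ee_pos: [0.4802, 0.1126, 0.352]
eef_rot: [0.0, 0.993, 0.114, 0.001]
force: [0.8, -0.3, 0.4]
grip_width: -0.001
grip_force: 0.0
```

```bash
python3 w.py w4.png
```

```text
8.825 [0.4802 0.1126 0.352 ] [1.000e-04 9.935e-01 1.139e-01 1.200e-03] [ 0.79 -0.34  0.43] -0.0010912635653756528 [ 0.071  0.    -0.124]
red_cap 0.96 [199. 125.  34.  37.]
854 top z med 0.1811366145352985 0.18204793423416057 mid [0.5259 0.1859 0.1802] mean [0.526  0.1857 0.1811] ext [0.0346 0.0343 0.0058]
delta tool mm [ 60.8 -61.2 171. ]
blue_cap 0.92 [270. 122.  35.  36.]
1056 top z med 0.20970135111763588 0.2106003830315769 mid [0.5456 0.1108 0.2095] mean [0.5457 0.1109 0.2097] ext [0.0341 0.0349 0.0045]
delta tool mm [ 63.   16.5 142.4]
```

View pics/w4.png

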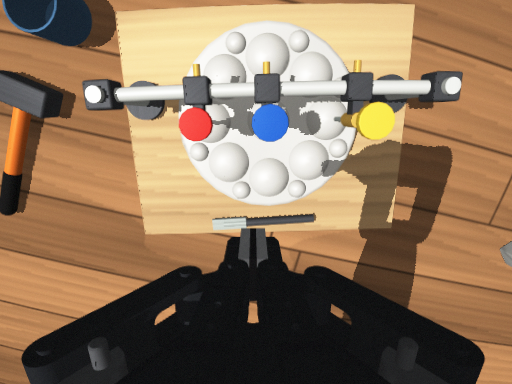

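The red cap, seen at (197,124), now rests at z = 181.1 mm, which is home. Blue at (270,122) is unchanged, yellow at (376,121) looks untouched, and the arm is clear.

```bash
python3 -c "
from plant import bot
print(bot.hand_in())"
```

```text
the job is handed in; nothing more can be done
None
```

The red needle is fully home: its cap top measures 181 mm, the home height. I pushed it with shut fingertips, about 7 N measured at the end, then withdrew the arm clear and handed the job in at about 9 s. The blue cap measured the same before and after, and the last picture shows nothing else disturbed.

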